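# Roll the loose oranges into the fruit board

### The arm

A 7-joint arm with a two-finger parallel gripper is mounted at the origin on the work surface. World frame = base frame: x ahead of the robot, y to its left, z up, the work surface at z = 0. Lengths are in m, angles in rad, forces in N, time in s.
With the tool pointing down it reaches from about 0.4 to 0.875 m from the base axis. Payload 6.5 kg.
Tool frame: the origin (TCP) lies at the very end of the fingers, on their centre line; the grasp point (between the pads) lies grasp_offset behind it (grasp_offset is the distance from the TCP to the grasp point, in m); z points along the fingers, y is the line along which they close (so a half turn about z gives the same grasp; the last joint's range is limited). The gripper opens to 85 mm and grips with 20 to 120 N. Pads are 22 mm wide; open, the fingers measure 114 mm over their backs; the gripper's body (76 mm by 85 mm) begins 54 mm behind the grasp point. The pads swing forward as they close: fully open they stand 13 mm farther back than shut.
Start: joints at [1.145, 0.536, -0.004, 1.538, 0.003, 1.067, -0.071], TCP at [0.229, -0.608, 0.231] pointing down, gripper open.
Joint ranges: [-2.7, 2.7], [-0.37, 2.16], [-1.27, 1.26], [0.24, 2.4], [-1.31, 4.45], [0.19, 1.91], [-2.76, 2.76]. Speed limits (rad/s): [2.39, 2.39, 3.14, 3.14, 3.14, 3.14, 3.14].

### API

Orientations are given as a unit quaternion [w, x, y, z].
In Python, from rig import get_obs, snapshot, job_done, recognise, trace, grasp_offset gives the robot as it stands.
- The arm moves only by the shell command python3 -m crank 'ROWS' [FORCE]. ROWS is JSON, a list of rows, each an object with "hand": the closure, from -1 (fully open) to 1 (shut); "delta_pos": the shift along the tool's x, y, z in mm, a list of three; "spin": the turn about the tool's z in rad. In form: [{"hand": hand, "delta_pos": [x, y, z], "spin": spin}, ...]. A call has 1 to 12 rows; each row shifts and turns the commanded pose from where the row before left it, along the tool's axes as they then stand; what a row does not reach is not made up. A row lasts 1/12 s, in which the tool goes at most 41.7 mm and 7.16 degrees, less where a joint would pass 70% of its speed; a pose out of reach is approached as far as the arm can. A call is refused whole if a number of a shift passes 41.7 or a number of a turn 0.125, either way. A call with a gripper value outside its range is refused whole. The fingers move at their own pace and stop on an object; FORCE is the grip in N (left out, the last holds). Time passes only in rows, so rows that do not move let the fingers close. It gives the time, the measured TCP pose, the force, the opening and the grip force at its end, in the units of the state.
- get_obs(): the state, without advancing time (a new reading comes with each control period).
- snapshot(name): name is "scene" or "top"; returns a dict with "frame" (480x640x3 uint8, blue, green, red), "fovy" (degrees; the focal length in pixels is half the picture's height over the tangent of half this angle, whatever the lens; pixels are square), "cx", "cy" (the principal point, pixels), "camera_from_world" (4x4, takes a point from world to camera coordinates). Camera axes: x right, y up, looking along -z (the intrinsics and any distortion apply to the point x, -y, -z); pixel columns grow to the right and rows downward; lengths in m; the calibration is good to about 2 mm. A picture is of the moment at which its call begins. There is no depth.
- job_done(): hands the job in; it is judged then, once.
Trained networks look in the newest picture that a camera, given by its name, has taken for a name from the list of things; names that differ only in an ending like _2 or _b are one class to them, and where a whole thing is asked for, a point or a joint stands for the part that bears it (a point fixed in the world has none). Each returns a list of dicts, best first, with "conf" (0 to 1); they miss things now and then, are a little off and sometimes report something else, mostly with a low value. They report only what shows in the picture. A call takes as long as a camera call. They do not tell look-alikes from the thing itself.
- recognise(camera, label): "box" ([centre column, centre row, width, height] in pixels, round what is visible of it).
- trace(camera, label): "mask" (480x640 bool, what is visible of it) and "box" ([centre column, centre row, width, height] in pixels, round what is visible of it).
The state is a dict: "t": time; "q": joint angles; "joint_vel": joint speeds; "effort": joint torques, N m; "ee_pos": TCP position; "tool_rot": TCP orientation; "ft_force": force on the tool from outside, world axes, zero at the start; "ft_torque": the same for the moment, N m; "width": finger opening in m; "finger_force": force on a finger pad.
Only numpy, scipy, OpenCV 4.12 (cv2) and the standard library are available. Lean on these libraries where they do the work, as an engineer would, in place of code of your own. Each camera call takes 0.05 s, during which the arm holds its last target. There are 200 camera calls.

### The job

Two oranges lie loose on the shelf, ready to roll away, and a third already sits in one of the three dimples of the wooden fruit board. Roll each loose orange gently up onto the board and into an empty dimple so that it stays put; do not lift the oranges, keep the third one in its dimple, and do not disturb the other things standing on the shelf. It does not matter which loose orange goes into which empty dimple.

Things in the scene. Friction and masses are not known exactly. Their poses are not given: they have to be found in the camera images.
- fruit_board: Pale wooden fruit board, fixed to the shelf. Flat top 80 (its x) x 340 mm (its y), 8 mm high; all four sides slope down to the shelf over a further 50 mm (about 9 degrees); the corners between the slopes are open, with an 8 mm step. Three round dimples 43 mm across, 7 mm deep, 120 mm apart along its y. Origin: centre of its underside, z up; x points roughly away from the robot.
- dimple_right (a point): Centre of the mouth (level with the board's top) of the dimple at y = -120 mm on the board; empty at the start.
- dimple_middle (a point): Centre of the mouth of the middle dimple; empty at the start.
- dimple_left (a point): Centre of the mouth of the dimple at y = +120 mm on the board; orange_c sits in it at the start.
- orange_a: A loose orange, a ball 82 mm across, 0.16 to 0.3 kg, too wide to grasp well. Origin: its centre, 41 mm above the shelf at the start; its axes turn as it rolls. It rolls in any direction when pushed and slows to a stop within some centimetres after a gentle push. In a dimple its centre is about 43 mm above the shelf, on the board's flat top 49 mm.
- orange_b: The second loose orange, like the first.
- orange_c: The third orange, alike (origin: its centre), already seated in dimple_left.
- butter_dish: Closed glass butter dish, loose: base plate 120 (x) x 80 (y) mm, lid 52 mm high with a knob to 70 mm. Origin: centre of its underside, z up.
- measuring_cups: Four nested steel measuring cups, loose: round, 80 mm across, 50 mm high; flat handles stick out towards its -x to 94 mm from the centre, 13 mm wide, 48 mm above the shelf. Origin: centre of its underside, z up.
- honey_dipper: Wooden honey dipper lying on its long white ceramic rest, one loose piece: 170 (x) x 50 (y) mm, 41 mm high. Origin: centre of its underside, z up.
- egg_cooker: Cream egg cooker with a clear dome and a chrome button (towards its -x, to 95 mm from the centre), loose: 170 mm across, 163 mm high. Origin: centre of its underside, z up.
- mug: Sage green mug, loose: 82 mm across, 92 mm high, handle towards its +y to about 80 mm from the centre. Origin: centre of its underside, z up.
- jam_jar: Red jam jar with brass cap, loose: 72 mm across, 100 mm high. Origin: centre of its underside, z up.
- salt_mill: Dark wooden salt mill, loose: 56 mm across, 155 mm high. Origin: centre of its underside, z up.
Mind the look-alikes: they are no part of the job. What is shaped like the orange_b but pink is not meant. What is shaped like the orange_a but blue is not meant.

How it is judged:
By the outcome, as a careful person would: the job done as asked, in the order asked, and still so for the second after the job is handed in, with the robot touching nothing.
It also fails if it takes over 58 s, if anything falls off the work surface, if the arm or the gripper's body presses on something with over 40 N, if the wrist force passes 120 N, or if a joint passes its speed limit or range.

## Working session

There is one attempt and no reset: what is moved stays moved. The work goes in short steps, Python scripts to look and compute and a shell command to move; the robot and the scene stay as the last step left them, time stands still between calls to the robot, and variables do not carry over. Pictures are saved under pics/ and viewed, at most 10 in all, crops included, and the job is handed in when it is done.

```bash
mkdir -p pics; cat > h.py <<'E'
import numpy as np, cv2
from rig import *
def K(s): 
    f=240/np.tan(np.radians(s["fovy"])/2); return f
def ray(s,u,v):
    f=K(s); d=np.array([(u-s["cx"])/f,-(v-s["cy"])/f,-1.]); T=np.array(s["camera_from_world"]); R=T[:3,:3]
    return -R.T@T[:3,3], R.T@d
def at(s,u,v,z):
    o,d=ray(s,u,v); return o+d*(z-o[2])/d[2]
def pix(s,p):
    T=np.array(s["camera_from_world"]); c=T[:3,:3]@np.array(p)+T[:3,3]; f=K(s)
    return np.array([s["cx"]+f*c[0]/-c[2], s["cy"]-f*c[1]/-c[2]])
E
python3 - <<'E'
from h import *
for n in("scene","top"):
    s=snapshot(n); cv2.imwrite(f"pics/{n}0.png",s["frame"]); print(n,{k:s[k] for k in s if k!="frame"})
    for l in ["orange_a","fruit_board","butter_dish","measuring_cups","honey_dipper","egg_cooker","mug","jam_jar","salt_mill"]:
        for r in recognise(n,l):
            if r["conf"]>.2: b=r["box"]; print(l,round(r["conf"],2),np.round(b),np.round(at(s,b[0],b[1],.041),3))
o=get_obs();print(o["ee_pos"],o["tool_rot"],o["t"],grasp_offset)
E
```

```text
scene {'fovy': 47.61391083208924, 'cx': 317.59447049938655, 'cy': 240.3574577710604, 'camera_from_world': array([[ 0.29266053,  0.95608028,  0.01613432, -0.15688163],
       [-0.80379336,  0.23683529,  0.54573371,  0.42339982],
       [ 0.51794406, -0.17268338,  0.83780332, -1.48976166],
       [ 0.        ,  0.        ,  0.        ,  1.        ]])}
orange_a 0.82 [250. 179.  35.  41.] [ 0.348 -0.106  0.041]
orange_a 0.81 [372. 166.  35.  33.] [0.389 0.179 0.041]
orange_a 0.78 [368. 260.  39.  40.] [0.631 0.082 0.041]
orange_a 0.68 [194. 209.  39.  39.] [ 0.396 -0.245  0.041]
orange_a 0.56 [411. 128.  29.  33.] [0.3   0.314 0.041]
fruit_board 0.56 [313. 291. 206. 128.] [ 0.667 -0.05   0.041]
fruit_board 0.45 [176. 358.  69.  62.] [ 0.729 -0.337  0.041]
butter_dish 0.96 [323. 182.  53.  37.] [0.401 0.053 0.041]
butter_dish 0.59 [463. 176.  31.  53.] [0.477 0.374 0.041]
measuring_cups 0.75 [464. 174.  29.  54.] [0.473 0.377 0.041]
honey_dipper 0.6 [141. 281.  44.  76.] [ 0.546 -0.379  0.041]
egg_cooker 0.96 [539. 216.  85.  86.] [0.632 0.487 0.041]
mug 0.56 [176. 358.  68.  59.] [ 0.729
[... 711 characters left out ...]
e_a 0.63 [415. 295.  30.  27.] [ 0.39  -0.242  0.041]
fruit_board 0.57 [340. 211. 149.  73.] [ 0.633 -0.04   0.041]
butter_dish 0.75 [310. 301.  48.  37.] [0.382 0.052 0.041]
measuring_cups 0.61 [197. 279.  32.  42.] [0.452 0.368 0.041]
honey_dipper 0.8 [463. 250.  29.  56.] [ 0.512 -0.38   0.041]
egg_cooker 0.67 [340. 212. 152.  72.] [ 0.63  -0.041  0.041]
egg_cooker 0.6 [160. 219.  68.  62.] [0.626 0.474 0.041]
mug 0.78 [444. 177.  42.  38.] [ 0.723 -0.338  0.041]
jam_jar 0.73 [308. 154.  27.  31.] [0.801 0.048 0.041]
salt_mill 0.63 [490. 198.  32.  30.] [ 0.659 -0.464  0.041]
[ 0.22886551 -0.60838509  0.23129365] [ 2.15696901e-05  9.83860758e-01  1.78935765e-01 -6.82207310e-06] 1.0 0.0187
```

View pics/top0.png

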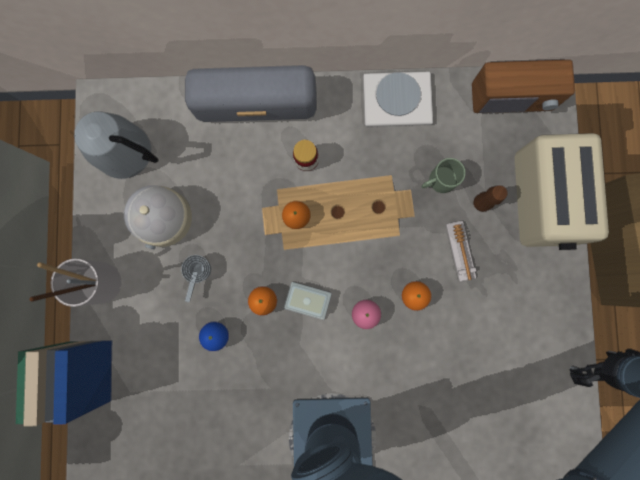

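View pics/scene0.png

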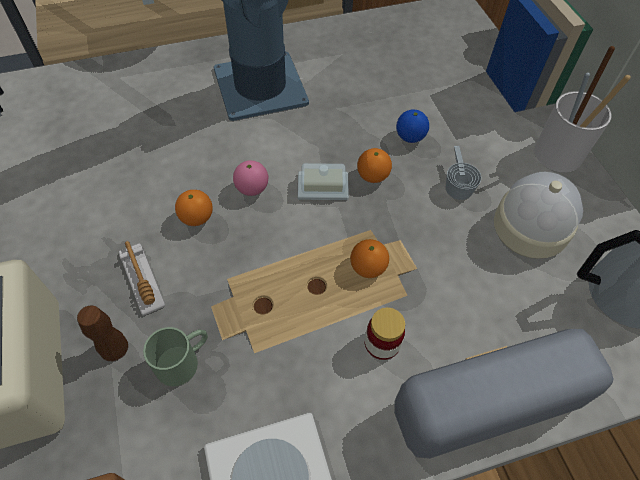

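Candidates, top view: orange (262,300) and orange (415,295) are the loose ones I want. Seated orange_c is at (297,214), the pink look-alike at (366,314) and the blue one at (213,336). Next I measure precisely and check in a crop.

```bash
cat >> h.py <<'E'
def tri(obs):
    A=np.zeros((3,3));b=np.zeros(3);L=[]
    for s,u,v in obs:
        o,d=ray(s,u,v);d=d/np.linalg.norm(d);P=np.eye(3)-np.outer(d,d);A+=P;b+=P@o;L.append((o,P))
    x=np.linalg.solve(A,b); return x,[np.linalg.norm(P@(x-o)) for o,P in L]
def blobs(s,amin=200):
    h=cv2.cvtColor(s["frame"],cv2.COLOR_BGR2HSV)
    m=cv2.inRange(h,(5,190,90),(16,255,255)); m=cv2.morphologyEx(m,cv2.MORPH_CLOSE,np.ones((7,7)));m=cv2.morphologyEx(m,cv2.MORPH_OPEN,np.ones((7,7)))
    out=[]
    for c in cv2.findContours(m,cv2.RETR_EXTERNAL,cv2.CHAIN_APPROX_NONE)[0]:
        if cv2.contourArea(c)>amin:(u,v),r=cv2.minEnclosingCircle(c);M=cv2.moments(c);out.append((M["m10"]/M["m00"],M["m01"]/M["m00"],r,cv2.contourArea(c)))
    return out
def oranges(zs=.041,verbose=True):
    res={}
    for n in("top","scene"):
        s=snapshot(n); res[n]=[np.r_[at(s,b[0],b[1],zs),b] for b in blobs(s)]
        if verbose:
            for r in res[n]: print(n,np.round(r[:2],3),"px",np.round(r[3:],1))
    return res
E
python3 - <<'E'
from h import *
oranges()
S={}
for n,pts in(("top",[(338,212),(378,207)]),("scene",[(317,286),(263,305)])):
    s=snapshot(n);S[n]=s;g=cv2.cvtColor(s["frame"],cv2.COLOR_BGR2GRAY)
    for u,v in pts:
        w=g[v-12:v+13,u-12:u+13].astype(float);m=(w<90);yy,xx=np.nonzero(m);cu,cv_=u-12+xx.mean(),v-12+yy.mean()
        print(n,"dimple",len(xx),np.ptp(xx),np.ptp(yy),round(cu,1),round(cv_,1),np.round(at(s,cu,cv_,.008),4))
    for l in("butter_dish","fruit_board"):
        r=trace(n,l)
        if r:
            m=r[0]["mask"].astype(np.uint8);c=max(cv2.findContours(m,0,2)[0],key=cv2.contourArea);bx=cv2.boxPoints(cv2.minAreaRect(c));print(n,l,[tuple(np.round(at(s,*p,.008)[:2],3)) for p in bx])
f=S["top"]["frame"][140:350,190:490];cv2.imwrite("pics/crop1.png",cv2.resize(f,None,fx=2.6,fy=2.6,interpolation=2))
E
```

```text
top [0.387 0.186] px [261.8 300.5  13.5 525. ]
top [ 0.39  -0.244] px [415.9 295.5  13.8 538.5]
top [0.627 0.087] px [295.6 214.6  13.4 514.5]
scene [0.626 0.086] px [ 369.7  258.1   19.1 1064. ]
scene [ 0.39  -0.245] px [193.3 207.1  18.3 964. ]
scene [0.387 0.185] px [374.3 164.9  16.9 825. ]
top dimple 136 13 13 337.2 211.7 [ 0.6365 -0.0318  0.008 ]
top dimple 133 12 12 378.0 206.6 [ 0.648  -0.1507  0.008 ]
top butter_dish [(np.float64(0.363), np.float64(0.129)), (np.float64(0.441), np.float64(0.106)), (np.float64(0.405), np.float64(-0.011)), (np.float64(0.328), np.float64(0.013))]
top fruit_board [(np.float64(0.705), np.float64(0.194)), (np.float64(0.75), np.float64(-0.243)), (np.float64(0.569), np.float64(-0.259)), (np.float64(0.524), np.float64(0.174))]
scene dimple 254 18 17 316.8 285.6 [ 0.6408 -0.034   0.008 ]
scene dimple 274 18 17 263.0 304.8 [ 0.6521 -0.153   0.008 ]
scene butter_dish [(np.float64(0.409), np.float64(-0.009)), (np.float64(0.303), np.float64(0.021)), (np.float64(0.337), np.float64(0.139)), (np.float64(0.442), np.float64(0.103))]
scene fruit_board [(np.float64(0.575), np.float64(-0.263)), (np.float64(0.531), np.float64(0.194)), (np.float64(0.724), np.float64(0.175)), (np.float64(0.75), np.float64(-0.246))]
```

View pics/crop1.png

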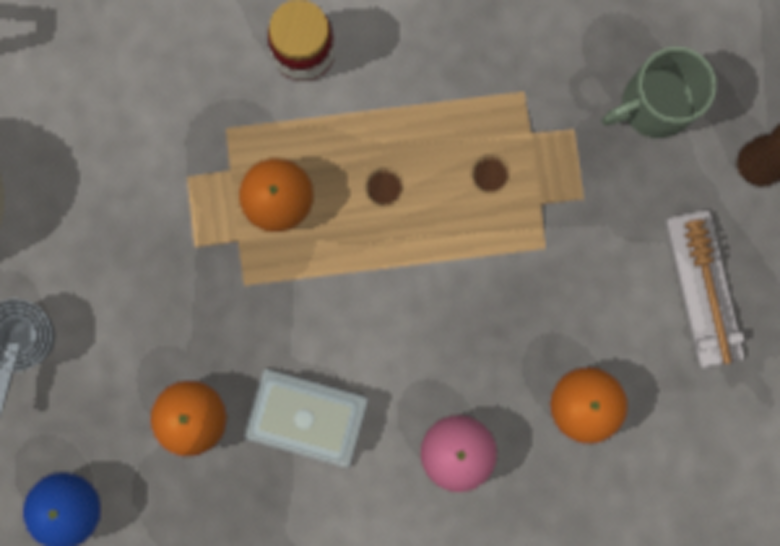

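The crop confirms the two loose oranges at crop pixels (190,417) and (590,405). Pink is at (458,453), blue at (62,510), and the empty dimples at (384,187) and (490,174). Orange_b at (0.390,-0.244) goes to the right dimple at (0.650,-0.152), so I push it first.

```bash
python3 -m crank '[{"hand":-0.2,"delta_pos":[18.4,-23.8,0],"spin":0.02},{"hand":-0.2,"delta_pos":[18.4,-23.8,0],"spin":0},{"hand":-0.2,"delta_pos":[18.4,-23.8,0],"spin":0},{"hand":-0.2,"delta_pos":[18.4,-23.8,0],"spin":0},{"hand":-0.2,"delta_pos":[18.4,-23.8,0],"spin":0},{"hand":-0.2,"delta_pos":[18.4,-23.8,0],"spin":0},{"hand":-0.2,"delta_pos":[18.4,-23.8,0],"spin":0},{"hand":-0.2,"delta_pos":[18.4,-23.8,0],"spin":0},{"hand":-0.2,"delta_pos":[18.4,-23.8,0],"spin":0},{"hand":-0.2,"delta_pos":[18.4,-23.8,0],"spin":0},{"hand":-0.2,"delta_pos":[18.4,-23.8,0],"spin":0},{"hand":-0.2,"delta_pos":[18.4,-23.8,0],"spin":0}]'
cat >> h.py <<'E'
from scipy.spatial.transform import Rotation as Ro
def where(*goal):
    o=get_obs();q=o["tool_rot"];R=Ro.from_quat([q[1],q[2],q[3],q[0]]).as_matrix();p=np.array(o["ee_pos"])
    print("t",round(o["t"],2),"tcp",np.round(p,4),"yaw",round(np.degrees(np.arctan2(R[1,0],R[0,0])),1),"zax",np.round(R[:,2],3),"w",round(o["width"],4),"F",np.round(o["ft_force"],1))
    for g in goal: print("goal",g,"tool mm",np.round(R.T@(np.array(g)-p)*1000,1))
E
python3 -c "
from h import *
where([.335,-.263,.027],[.390,-.244,.027])"
```

```text
t: 2.4
ee_pos: [0.3416, -0.264, 0.2315]
tool_rot: [0.0, 0.986, 0.169, 0.0]
ft_force: [1.1, 0.4, 0.1]
width: 0.0512
finger_force: 0.0
t 2.4 tcp [ 0.3416 -0.264   0.2315] yaw 19.5 zax [ 0.    -0.001 -1.   ] w 0.0512 F [1.1 0.4 0.1]
goal [0.335, -0.263, 0.027] tool mm [ -5.9  -3.3 204.5]
goal [0.39, -0.244, 0.027] tool mm [ 52.3  -2.9 204.6]
```

```bash
python3 -m crank '[{"hand":-0.2,"delta_pos":[-8,-3,10],"spin":0},{"hand":-0.2,"delta_pos":[0,0,34],"spin":0},{"hand":-0.2,"delta_pos":[0,0,34],"spin":0},{"hand":-0.2,"delta_pos":[0,0,34],"spin":0},{"hand":-0.2,"delta_pos":[0,0,34],"spin":0},{"hand":-0.2,"delta_pos":[0,0,34],"spin":0},{"hand":-0.2,"delta_pos":[0,0,24],"spin":0},{"hand":-0.2,"delta_pos":[0,0,0],"spin":0}]'
python3 -c "
from h import *
where([.390,-.244,.027],[.65,-.152,.027]);oranges()"
```

```text
t: 3.07
ee_pos: [0.3305, -0.2634, 0.0239]
tool_rot: [-0.002, 0.986, 0.169, -0.002]
ft_force: [-0.6, 0.2, -0.1]
width: 0.0512
finger_force: 0.0
t 3.07 tcp [ 0.3305 -0.2634  0.0239] yaw 19.5 zax [-0.006  0.004 -1.   ] w 0.0512 F [-0.6  0.2 -0.1]
goal [0.39, -0.244, 0.027] tool mm [62.6  1.6 -3.4]
goal [0.65, -0.152, 0.027] tool mm [338.4   1.7  -4.5]
top [0.387 0.187] px [261.7 300.5  13.6 525.5]
top [ 0.39  -0.244] px [415.9 295.5  13.8 539. ]
top [0.627 0.087] px [295.6 214.5  13.3 513.5]
scene [0.626 0.086] px [ 369.5  258.1   19.1 1080. ]
scene [ 0.39  -0.245] px [193.4 207.1  18.3 973. ]
scene [0.387 0.185] px [374.1 164.9  16.9 836. ]
```

```bash
python3 -m crank '[{"hand":-0.2,"delta_pos":[5,1.5,-4],"spin":0},{"hand":-0.2,"delta_pos":[5,0,0],"spin":0},{"hand":-0.2,"delta_pos":[4,0,0],"spin":0},{"hand":-0.2,"delta_pos":[4,0,0],"spin":0},{"hand":-0.2,"delta_pos":[4,0,0],"spin":0},{"hand":-0.2,"delta_pos":[5,0,0],"spin":0},{"hand":-0.2,"delta_pos":[5,0,0],"spin":0},{"hand":-0.2,"delta_pos":[6,0,0],"spin":0},{"hand":-0.2,"delta_pos":[6,0,0],"spin":0},{"hand":-0.2,"delta_pos":[6,0,0],"spin":0},{"hand":-0.2,"delta_pos":[6,0,0],"spin":0},{"hand":-0.2,"delta_pos":[6,0,0],"spin":0}]'
python3 - <<'E'
from h import *
r=oranges(verbose=False)
for n in r: print(n,[tuple(np.round(x[[0,1,5,6]],3)) for x in r[n]])
b=min(r["top"],key=lambda x:x[1]); where([b[0],b[1],.027],[.65,-.152,.027])
E
```

```text
t: 4.17
ee_pos: [0.3923, -0.2456, 0.0312]
tool_rot: [-0.0, 0.986, 0.169, -0.0]
ft_force: [-0.2, 1.0, -0.4]
width: 0.0513
finger_force: 0.1
top [(np.float64(0.387), np.float64(0.187), np.float64(13.586), np.float64(524.5)), (np.float64(0.436), np.float64(-0.224), np.float64(13.314), np.float64(384.5)), (np.float64(0.626), np.float64(0.087), np.float64(13.334), np.float64(513.0))]
scene [(np.float64(0.626), np.float64(0.086), np.float64(19.131), np.float64(1083.0)), (np.float64(0.435), np.float64(-0.231), np.float64(18.598), np.float64(1003.0)), (np.float64(0.387), np.float64(0.185), np.float64(17.037), np.float64(836.0))]
t 4.27 tcp [ 0.3931 -0.2454  0.0313] yaw 19.5 zax [ 0.001 -0.    -1.   ] w 0.0511 F [ 0.   0.  -0.6]
goal [np.float64(0.4361748061542929), np.float64(-0.22362956042928966), 0.027] tool mm [47.9 -6.1  4.4]
goal [0.65, -0.152, 0.027] tool mm [273.4  -2.1   4.6]
```

The orange sits in the fork as planned, so I continue.

```bash
python3 -m crank '[{"hand":-0.2,"delta_pos":[5,0,0],"spin":0},{"hand":-0.2,"delta_pos":[6,0,0],"spin":0},{"hand":-0.2,"delta_pos":[7,0,0],"spin":0},{"hand":-0.2,"delta_pos":[7,0,0],"spin":0},{"hand":-0.2,"delta_pos":[7,-0.2,0],"spin":0},{"hand":-0.2,"delta_pos":[7,-0.2,0],"spin":0},{"hand":-0.2,"delta_pos":[7,-0.2,0],"spin":0},{"hand":-0.2,"delta_pos":[7,-0.2,0],"spin":0},{"hand":-0.2,"delta_pos":[7,-0.2,0],"spin":0},{"hand":-0.2,"delta_pos":[7,-0.2,0],"spin":0},{"hand":-0.2,"delta_pos":[7,-0.2,0],"spin":0},{"hand":-0.2,"delta_pos":[7,-0.2,0],"spin":0}]'
python3 -m crank '[{"hand":-0.2,"delta_pos":[7,-0.1,0],"spin":0},{"hand":-0.2,"delta_pos":[7,0,0],"spin":0},{"hand":-0.2,"delta_pos":[7,0,0],"spin":0},{"hand":-0.2,"delta_pos":[7,0,0],"spin":0},{"hand":-0.2,"delta_pos":[7,0,0],"spin":0},{"hand":-0.2,"delta_pos":[6,0,0],"spin":0},{"hand":-0.2,"delta_pos":[6,0,0],"spin":0},{"hand":-0.2,"delta_pos":[6,0,0],"spin":0},{"hand":-0.2,"delta_pos":[6,0,0],"spin":0},{"hand":-0.2,"delta_pos":[6,0,0],"spin":0},{"hand":-0.2,"delta_pos":[5,0,0],"spin":0},{"hand":-0.2,"delta_pos":[5,0,0],"spin":0}]'
python3 - <<'E'
from h import *
r=oranges(.047,verbose=False)
for n in r: print(n,[tuple(np.round(x[[0,1,5,6]],3)) for x in r[n]])
b=min(r["scene"],key=lambda x:x[1]); where([b[0],b[1],.027],[.65,-.152,.027])
E
```

```text
t: 5.27
ee_pos: [0.4681, -0.2171, 0.0313]
tool_rot: [-0.0, 0.986, 0.169, -0.0]
ft_force: [-0.1, -0.3, 0.3]
width: 0.0512
finger_force: 0.1
t: 6.27
ee_pos: [0.5359, -0.1933, 0.0311]
tool_rot: [-0.0, 0.986, 0.168, -0.003]
ft_force: [-7.4, -1.7, 6.9]
width: 0.051
finger_force: 5.4
top [(np.float64(0.387), np.float64(0.186), np.float64(13.489), np.float64(525.0)), (np.float64(0.58), np.float64(-0.161), np.float64(11.853), np.float64(220.5)), (np.float64(0.626), np.float64(0.087), np.float64(13.239), np.float64(513.0))]
scene [(np.float64(0.579), np.float64(-0.179), np.float64(19.617), np.float64(1123.0)), (np.float64(0.629), np.float64(0.084), np.float64(19.076), np.float64(1083.0)), (np.float64(0.392), np.float64(0.182), np.float64(17.088), np.float64(838.0))]
t 6.37 tcp [ 0.5378 -0.1925  0.0313] yaw 19.5 zax [-0.002 -0.    -1.   ] w 0.0513 F [-3.1  0.1  3.9]
goal [np.float64(0.5794288104362123), np.float64(-0.17933253474265126), 0.027] tool mm [43.6  1.4  4.2]
goal [0.65, -0.152, 0.027] tool mm [119.3  -0.8   4.1]
```

```bash
python3 -m crank '[{"hand":-0.2,"delta_pos":[4,0,0],"spin":0},{"hand":-0.2,"delta_pos":[4,0,0],"spin":0},{"hand":-0.2,"delta_pos":[4,0,0],"spin":0},{"hand":-0.2,"delta_pos":[4,0,0],"spin":0},{"hand":-0.2,"delta_pos":[4,0,0],"spin":0},{"hand":-0.2,"delta_pos":[4,0,0],"spin":0},{"hand":-0.2,"delta_pos":[4,0,0],"spin":0},{"hand":-0.2,"delta_pos":[4,0,0],"spin":0},{"hand":-0.2,"delta_pos":[4,0,0],"spin":0},{"hand":-0.2,"delta_pos":[4,0,0],"spin":0},{"hand":-0.2,"delta_pos":[3,0,0],"spin":0},{"hand":-0.2,"delta_pos":[3,0,0],"spin":0}]'
python3 - <<'E'
from h import *
r=oranges(.047,verbose=False)
for n in r: print(n,[tuple(np.round(x[[0,1,5,6]],3)) for x in r[n]])
b=min(r["scene"],key=lambda x:x[1]); where([b[0],b[1],.027],[.65,-.152,.027])
E
```

```text
t: 7.37
ee_pos: [0.5811, -0.1778, 0.0316]
tool_rot: [0.0, 0.986, 0.169, -0.001]
ft_force: [-4.8, -0.8, 6.3]
width: 0.0513
finger_force: 5.1
top [(np.float64(0.387), np.float64(0.186), np.float64(13.509), np.float64(525.0)), (np.float64(0.626), np.float64(0.087), np.float64(13.455), np.float64(514.0))]
scene [(np.float64(0.622), np.float64(-0.164), np.float64(20.039), np.float64(1186.0)), (np.float64(0.63), np.float64(0.084), np.float64(19.156), np.float64(1090.0)), (np.float64(0.392), np.float64(0.182), np.float64(17.04), np.float64(838.5))]
t 7.47 tcp [ 0.5822 -0.177   0.0314] yaw 19.5 zax [ 0.001 -0.    -1.   ] w 0.0512 F [ 0.2 -0.1  0. ]
goal [np.float64(0.6216078315653824), np.float64(-0.1637125697550483), 0.027] tool mm [41.5  0.6  4.5]
goal [0.65, -0.152, 0.027] tool mm [72.2 -1.   4.5]
```

```bash
python3 -m crank '[{"hand":-0.2,"delta_pos":[3,-0.1,0],"spin":0},{"hand":-0.2,"delta_pos":[3,-0.1,0],"spin":0},{"hand":-0.2,"delta_pos":[3,-0.1,0],"spin":0},{"hand":-0.2,"delta_pos":[3,-0.1,0],"spin":0},{"hand":-0.2,"delta_pos":[3,-0.1,0],"spin":0},{"hand":-0.2,"delta_pos":[3,-0.1,0],"spin":0},{"hand":-0.2,"delta_pos":[3,-0.1,0],"spin":0},{"hand":-0.2,"delta_pos":[2,0,0],"spin":0},{"hand":-0.2,"delta_pos":[0,0,0],"spin":0},{"hand":-0.2,"delta_pos":[0,0,0],"spin":0},{"hand":-0.2,"delta_pos":[0,0,0],"spin":0}]'
python3 - <<'E'
from h import *
r=oranges(.043,verbose=False)
for n in r: print(n,[tuple(np.round(x[[0,1,5,6]],3)) for x in r[n]])
b=min(r["scene"],key=lambda x:x[1]); where([b[0],b[1],.027],[.65,-.152,.027])
E
```

```text
t: 8.38
ee_pos: [0.6028, -0.1688, 0.0312]
tool_rot: [0.0, 0.986, 0.169, -0.0]
ft_force: [0.3, -0.2, 0.5]
width: 0.0513
finger_force: 0.0
top [(np.float64(0.387), np.float64(0.186), np.float64(13.471), np.float64(523.0)), (np.float64(0.626), np.float64(0.087), np.float64(13.334), np.float64(514.5))]
scene [(np.float64(0.651), np.float64(-0.154), np.float64(20.118), np.float64(1187.5)), (np.float64(0.627), np.float64(0.085), np.float64(19.093), np.float64(1084.0)), (np.float64(0.389), np.float64(0.184), np.float64(17.04), np.float64(840.5))]
t 8.48 tcp [ 0.6028 -0.1688  0.0313] yaw 19.5 zax [-0. -0. -1.] w 0.0511 F [-0.2  0.   0.2]
goal [np.float64(0.650886138718013), np.float64(-0.1539692883396962), 0.027] tool mm [50.3  2.   4.3]
goal [0.65, -0.152, 0.027] tool mm [50.1 -0.1  4.3]
```

Orange_b is seated in the right dimple. I back off and go round to the second orange.

```bash
python3 -m crank '[{"hand":-0.2,"delta_pos":[-15,0,0],"spin":0},{"hand":-0.2,"delta_pos":[-25,0,0],"spin":0},{"hand":-0.2,"delta_pos":[-20,0,0],"spin":0},{"hand":-0.2,"delta_pos":[0,0,-30],"spin":0},{"hand":-0.2,"delta_pos":[0,0,-30],"spin":0.103},{"hand":-0.5,"delta_pos":[0,0,-30],"spin":0.103},{"hand":-0.5,"delta_pos":[0,0,-30],"spin":0.103},{"hand":-0.5,"delta_pos":[0,0,-30],"spin":0.103},{"hand":-0.5,"delta_pos":[0,0,0],"spin":0.103},{"hand":-0.5,"delta_pos":[0,0,0],"spin":0}]'
python3 - <<'E'
from h import *
where([.346,.193,.031]); r=oranges(.043,verbose=False)
for n in r: print(n,[tuple(np.round(x[[0,1,5,6]],3)) for x in r[n]])
E
```

```text
t: 9.32
ee_pos: [0.5476, -0.189, 0.1834]
tool_rot: [0.0, 0.996, -0.089, 0.002]
ft_force: [-1.0, 0.5, -0.5]
width: 0.0637
finger_force: 0.0
t 9.32 tcp [ 0.5476 -0.189   0.1834] yaw -10.2 zax [ 0.004 -0.001 -1.   ] w 0.0637 F [-1.   0.5 -0.5]
goal [0.346, 0.193, 0.031] tool mm [-267.  -340.1  151.1]
top [(np.float64(0.387), np.float64(0.186), np.float64(13.489), np.float64(525.0)), (np.float64(0.626), np.float64(0.087), np.float64(13.334), np.float64(513.5)), (np.float64(0.648), np.float64(-0.152), np.float64(13.425), np.float64(517.5))]
scene [(np.float64(0.651), np.float64(-0.154), np.float64(20.118), np.float64(1188.5)), (np.float64(0.627), np.float64(0.085), np.float64(19.093), np.float64(1082.0)), (np.float64(0.389), np.float64(0.184), np.float64(17.028), np.float64(837.5))]
```

```bash
python3 -m crank '[{"hand":-0.5,"delta_pos":[-22.2,-28.3,0],"spin":0},{"hand":-0.5,"delta_pos":[-22.2,-28.3,0],"spin":0},{"hand":-0.5,"delta_pos":[-22.2,-28.3,0],"spin":0},{"hand":-0.5,"delta_pos":[-22.2,-28.3,0],"spin":0},{"hand":-0.5,"delta_pos":[-22.2,-28.3,0],"spin":0},{"hand":-0.5,"delta_pos":[-22.2,-28.3,0],"spin":0},{"hand":-0.5,"delta_pos":[-22.2,-28.3,0],"spin":0},{"hand":-0.5,"delta_pos":[-22.2,-28.3,0],"spin":0},{"hand":-0.5,"delta_pos":[-22.2,-28.3,0],"spin":0},{"hand":-0.5,"delta_pos":[-22.2,-28.3,0],"spin":0},{"hand":-0.5,"delta_pos":[-22.2,-28.3,0],"spin":0},{"hand":-0.5,"delta_pos":[-22.2,-28.3,0],"spin":0}]'
python3 -m crank '[{"hand":-0.5,"delta_pos":[0,0,0],"spin":0},{"hand":-0.5,"delta_pos":[0,0,0],"spin":0},{"hand":-0.5,"delta_pos":[0,0,20],"spin":0},{"hand":-0.5,"delta_pos":[0,0,20],"spin":0},{"hand":-0.5,"delta_pos":[0,0,0],"spin":0}]'
python3 - <<'E'
from h import *
where([.346,.193,.031],[.388,.1855,.031]); print(get_obs()["q"])
E
```

```text
t: 10.42
ee_pos: [0.3414, 0.1929, 0.1804]
tool_rot: [0.001, 0.996, -0.086, -0.001]
ft_force: [1.0, 0.7, -0.7]
width: 0.0641
finger_force: 0.0
t: 10.83
ee_pos: [0.3415, 0.1894, 0.1383]
tool_rot: [0.002, 0.996, -0.087, -0.003]
ft_force: [-1.4, -0.1, 0.3]
width: 0.0637
finger_force: 0.0
t 10.83 tcp [0.3415 0.1894 0.1383] yaw -10.0 zax [-0.006 -0.004 -1.   ] w 0.0637 F [-1.4 -0.1  0.3]
goal [0.346, 0.193, 0.031] tool mm [  4.3  -4.8 107.3]
goal [0.388, 0.1855, 0.031] tool mm [ 47.   -4.8 107.1]
[-0.44748767  0.26825009 -0.19679302  2.24843245  0.08680116  0.63848445
 -2.4535187 ]
```

```bash
python3 -m crank '[{"hand":-0.5,"delta_pos":[0,0,0],"spin":-0.125},{"hand":-0.5,"delta_pos":[0,0,0],"spin":-0.125},{"hand":-0.5,"delta_pos":[0,0,0],"spin":-0.125},{"hand":-0.5,"delta_pos":[0,0,0],"spin":-0.125},{"hand":-0.5,"delta_pos":[0,0,0],"spin":-0.125},{"hand":-0.5,"delta_pos":[0,0,0],"spin":-0.125},{"hand":-0.5,"delta_pos":[0,0,0],"spin":-0.125},{"hand":-0.5,"delta_pos":[0,0,0],"spin":-0.125},{"hand":-0.5,"delta_pos":[0,0,0],"spin":-0.125},{"hand":-0.5,"delta_pos":[0,0,0],"spin":-0.125},{"hand":-0.5,"delta_pos":[0,0,0],"spin":-0.125},{"hand":-0.5,"delta_pos":[0,0,0],"spin":-0.125}]'
python3 -m crank '[{"hand":-0.5,"delta_pos":[0,0,0],"spin":-0.125},{"hand":-0.5,"delta_pos":[0,0,0],"spin":-0.125},{"hand":-0.5,"delta_pos":[0,0,0],"spin":-0.125},{"hand":-0.5,"delta_pos":[0,0,0],"spin":-0.125},{"hand":-0.5,"delta_pos":[0,0,0],"spin":-0.125},{"hand":-0.5,"delta_pos":[0,0,0],"spin":-0.125},{"hand":-0.5,"delta_pos":[0,0,0],"spin":-0.125},{"hand":-0.5,"delta_pos":[0,0,0],"spin":-0.125},{"hand":-0.5,"delta_pos":[0,0,0],"spin":-0.125},{"hand":-0.5,"delta_pos":[0,0,0],"spin":-0.125},{"hand":-0.5,"delta_pos":[0,0,0],"spin":-0.125},{"hand":-0.5,"delta_pos":[0,0,0],"spin":-0.125}]'
python3 -m crank '[{"hand":-0.5,"delta_pos":[0,0,0],"spin":-0.125},{"hand":-0.5,"delta_pos":[0,0,0],"spin":-0.017},{"hand":-0.5,"delta_pos":[0,0,0],"spin":0}]'
python3 - <<'E'
from h import *
where([.346,.193,.031],[.388,.1855,.031]); print(get_obs()["q"])
E
```

```text
t: 11.83
ee_pos: [0.3437, 0.1909, 0.1416]
tool_rot: [0.0, 0.787, 0.617, -0.001]
ft_force: [0.1, -0.4, -0.9]
width: 0.0639
finger_force: 0.0
t: 12.83
ee_pos: [0.3438, 0.1907, 0.1415]
tool_rot: [0.0, 0.155, 0.988, -0.001]
ft_force: [0.0, -0.8, 0.3]
width: 0.064
finger_force: 0.0
t: 13.08
ee_pos: [0.3437, 0.1911, 0.1414]
tool_rot: [-0.0, 0.089, 0.996, -0.0]
ft_force: [-0.4, 0.4, -0.2]
width: 0.0638
finger_force: 0.0
t 13.08 tcp [0.3437 0.1911 0.1414] yaw 169.8 zax [-0.    -0.001 -1.   ] w 0.0638 F [-0.4  0.4 -0.2]
goal [0.346, 0.193, 0.031] tool mm [ -2.    2.3 110.4]
goal [0.388, 0.1855, 0.031] tool mm [-44.6   2.4 110.4]
[ 0.12537817  0.37740262 -0.86216251  2.21614408  0.43747993  0.72246167
  0.35439764]
```

```bash
python3 -m crank '[{"hand":-0.5,"delta_pos":[2,2.4,10],"spin":0},{"hand":-0.5,"delta_pos":[0,0,20],"spin":0},{"hand":-0.5,"delta_pos":[0,0,20],"spin":0},{"hand":-0.5,"delta_pos":[0,0,20],"spin":0},{"hand":-0.5,"delta_pos":[0,0,20],"spin":0},{"hand":-0.5,"delta_pos":[0,0,20],"spin":0},{"hand":-0.5,"delta_pos":[0,0,0],"spin":0}]'
python3 - <<'E'
from h import *
r=oranges(.041,verbose=False)
for n in r: print(n,[tuple(np.round(x[[0,1,5,6]],3)) for x in r[n]])
where([.388,.1855,.031],[.505,.165,.031]); print(get_obs()["q"])
E
```

```text
t: 13.67
ee_pos: [0.3404, 0.1935, 0.0291]
tool_rot: [-0.002, 0.089, 0.996, -0.002]
ft_force: [0.2, -0.7, 0.2]
width: 0.0641
finger_force: 0.0
top [(np.float64(0.392), np.float64(0.184), np.float64(13.416), np.float64(430.0)), (np.float64(0.626), np.float64(0.087), np.float64(13.371), np.float64(514.0)), (np.float64(0.649), np.float64(-0.152), np.float64(13.518), np.float64(521.5))]
scene [(np.float64(0.65), np.float64(-0.154), np.float64(20.118), np.float64(1187.0)), (np.float64(0.626), np.float64(0.086), np.float64(19.156), np.float64(1088.0)), (np.float64(0.387), np.float64(0.185), np.float64(17.106), np.float64(842.0))]
t 13.77 tcp [0.3415 0.1946 0.0314] yaw 169.9 zax [-0.001 -0.001 -1.   ] w 0.0641 F [-0.1 -0.2  0.6]
goal [0.388, 0.1855, 0.031] tool mm [-47.3  -0.8   0.4]
goal [0.505, 0.165, 0.031] tool mm [-166.1   -0.4    0.3]
[-0.11519672  0.58921889 -0.61134392  2.27304183  0.75121388  0.48701802
  0.06124062]
```

```bash
python3 -m crank '[{"hand":-0.5,"delta_pos":[-5,0,0],"spin":0},{"hand":-0.5,"delta_pos":[-5,0,0],"spin":0},{"hand":-0.5,"delta_pos":[-5,0,0],"spin":0},{"hand":-0.5,"delta_pos":[-6,0,0],"spin":0},{"hand":-0.5,"delta_pos":[-6,0,0],"spin":0},{"hand":-0.5,"delta_pos":[-7,0,0],"spin":0},{"hand":-0.5,"delta_pos":[-7,0,0],"spin":0},{"hand":-0.5,"delta_pos":[-7,0,0],"spin":0},{"hand":-0.5,"delta_pos":[-7,0,0],"spin":0},{"hand":-0.5,"delta_pos":[-7,0,0],"spin":0},{"hand":-0.5,"delta_pos":[-7,0,0],"spin":0},{"hand":-0.5,"delta_pos":[-7,0,0],"spin":0}]'
python3 -m crank '[{"hand":-0.5,"delta_pos":[-7,0,0],"spin":0},{"hand":-0.5,"delta_pos":[-7,0,0],"spin":0},{"hand":-0.5,"delta_pos":[-7,0,0],"spin":0},{"hand":-0.5,"delta_pos":[-6,0,0],"spin":0},{"hand":-0.5,"delta_pos":[-5,0,0],"spin":0},{"hand":-0.5,"delta_pos":[-4,0,0],"spin":0},{"hand":-0.5,"delta_pos":[-3,0,0],"spin":0},{"hand":-0.5,"delta_pos":[-2,0,0],"spin":0},{"hand":-0.5,"delta_pos":[-1,0,0],"spin":0},{"hand":-0.5,"delta_pos":[0,0,0],"spin":0}]'
python3 - <<'E'
from h import *
r=oranges(.041,verbose=False)
for n in r: print(n,[tuple(np.round(x[[0,1,5,6]],3)) for x in r[n]])
b=max(r["scene"],key=lambda x:x[1]);where([b[0],b[1],.031]); print(get_obs()["q"])
E
```

```text
t: 14.77
ee_pos: [0.4173, 0.1815, 0.0312]
tool_rot: [-0.0, 0.087, 0.996, -0.0]
ft_force: [-0.3, 1.2, -0.1]
width: 0.0636
finger_force: 0.2
t: 15.6
ee_pos: [0.458, 0.1744, 0.0313]
tool_rot: [-0.0, 0.087, 0.996, -0.0]
ft_force: [-0.2, -0.2, 0.5]
width: 0.0642
finger_force: 0.0
top [(np.float64(0.517), np.float64(0.157), np.float64(12.207), np.float64(216.5)), (np.float64(0.626), np.float64(0.087), np.float64(13.334), np.float64(513.5)), (np.float64(0.649), np.float64(-0.152), np.float64(13.466), np.float64(520.5))]
scene [(np.float64(0.65), np.float64(-0.154), np.float64(20.162), np.float64(1187.5)), (np.float64(0.626), np.float64(0.086), np.float64(19.093), np.float64(1081.0)), (np.float64(0.505), np.float64(0.166), np.float64(17.826), np.float64(938.0))]
t 15.7 tcp [0.4577 0.1744 0.0313] yaw 170.0 zax [-0. -0. -1.] w 0.064 F [0.7 1.  0.2]
goal [np.float64(0.504678936512738), np.float64(0.1656693595785264), 0.031] tool mm [-47.8  -0.5   0.3]
[ 0.04574301  0.69806758 -0.63513706  2.04030865  0.70369102  0.63014909
  0.32701982]
```

```bash
python3 -m crank '[{"hand":-0.5,"delta_pos":[0,5.5,0],"spin":0.114},{"hand":-0.5,"delta_pos":[0,5.5,0],"spin":0.114},{"hand":-0.5,"delta_pos":[0,5.5,0],"spin":0.114},{"hand":-0.5,"delta_pos":[0,5.5,0],"spin":0.114},{"hand":-0.5,"delta_pos":[0,5.5,0],"spin":0.114},{"hand":-0.5,"delta_pos":[0,5.5,0],"spin":0.114},{"hand":-0.5,"delta_pos":[0,5.5,0],"spin":0.114},{"hand":-0.5,"delta_pos":[0,5.5,0],"spin":0.114},{"hand":-0.5,"delta_pos":[0,5.5,0],"spin":0.114},{"hand":-0.5,"delta_pos":[0,5.5,0],"spin":0.114},{"hand":-0.5,"delta_pos":[0,5.5,0],"spin":0.114},{"hand":-0.5,"delta_pos":[0,5.5,0],"spin":0.114}]'
python3 -m crank '[{"hand":-0.5,"delta_pos":[0,0,0],"spin":0},{"hand":-0.5,"delta_pos":[0,0,0],"spin":0}]'
python3 - <<'E'
from h import *
r=oranges(.041,verbose=False)
for n in r: print(n,[tuple(np.round(x[[0,1,5,6]],3)) for x in r[n]])
b=max(r["scene"],key=lambda x:x[1]);where([b[0],b[1],.031],[.51,-.045,.031]); print(get_obs()["q"])
E
```

```text
t: 16.7
ee_pos: [0.5015, 0.2173, 0.0313]
tool_rot: [-0.0, 0.699, 0.715, -0.0]
ft_force: [-0.6, -0.0, 0.5]
width: 0.064
finger_force: 0.0
t: 16.87
ee_pos: [0.5015, 0.2169, 0.0312]
tool_rot: [0.0, 0.696, 0.718, -0.0]
ft_force: [-1.0, -0.3, 0.5]
width: 0.0637
finger_force: 0.0
top [(np.float64(0.509), np.float64(0.16), np.float64(13.218), np.float64(407.0)), (np.float64(0.626), np.float64(0.087), np.float64(13.334), np.float64(513.5)), (np.float64(0.649), np.float64(-0.152), np.float64(13.466), np.float64(520.5))]
scene [(np.float64(0.65), np.float64(-0.154), np.float64(20.118), np.float64(1186.5)), (np.float64(0.626), np.float64(0.086), np.float64(19.093), np.float64(1083.0)), (np.float64(0.507), np.float64(0.165), np.float64(17.951), np.float64(942.0))]
t 16.97 tcp [0.5011 0.2167 0.0312] yaw 91.8 zax [-0.001 -0.    -1.   ] w 0.0639 F [-0.8 -0.5 -0.2]
goal [np.float64(0.5073207581844286), np.float64(0.1651516879174923), 0.031] tool mm [-51.7   4.6   0.2]
goal [0.51, -0.045, 0.031] tool mm [-2.619e+02  6.000e-01  2.000e-01]
[-0.24855826  0.68537235 -0.31611725  1.91160496  0.35589533  0.59987579
 -0.76303933]
```

```bash
python3 -m crank '[{"hand":-0.5,"delta_pos":[0,4.5,0],"spin":0},{"hand":-0.5,"delta_pos":[-5,0,0],"spin":0},{"hand":-0.5,"delta_pos":[-5,0,0],"spin":0},{"hand":-0.5,"delta_pos":[-5,0,0],"spin":0},{"hand":-0.5,"delta_pos":[-6,-0.1,0],"spin":0},{"hand":-0.5,"delta_pos":[-7,-0.1,0],"spin":0},{"hand":-0.5,"delta_pos":[-7,-0.1,0],"spin":0},{"hand":-0.5,"delta_pos":[-7,-0.1,0],"spin":0},{"hand":-0.5,"delta_pos":[-7,-0.1,0],"spin":0},{"hand":-0.5,"delta_pos":[-7,-0.1,0],"spin":0},{"hand":-0.5,"delta_pos":[-7,-0.1,0],"spin":0},{"hand":-0.5,"delta_pos":[-7,-0.1,0],"spin":0}]'
python3 -m crank '[{"hand":-0.5,"delta_pos":[-7,-0.1,0],"spin":0},{"hand":-0.5,"delta_pos":[-7,-0.1,0],"spin":0},{"hand":-0.5,"delta_pos":[-7,-0.1,0],"spin":0},{"hand":-0.5,"delta_pos":[-7,-0.1,0],"spin":0},{"hand":-0.5,"delta_pos":[-7,-0.1,0],"spin":0},{"hand":-0.5,"delta_pos":[-7,-0.1,0],"spin":0}]'
python3 - <<'E'
from h import *
r=oranges(.041,verbose=False)
for n in r: print(n,[tuple(np.round(x[[0,1,5,6]],3)) for x in r[n]])
b=min(r["scene"],key=lambda x:x[0]);where([b[0],b[1],.031],[.51,-.045,.031]); print(get_obs()["q"])
E
```

```text
t: 17.97
ee_pos: [0.5074, 0.1462, 0.0313]
tool_rot: [-0.0, 0.697, 0.717, -0.0]
ft_force: [-0.8, 0.1, 0.1]
width: 0.0644
finger_force: 0.2
t: 18.47
ee_pos: [0.508, 0.1043, 0.0313]
tool_rot: [-0.0, 0.697, 0.717, -0.0]
ft_force: [-0.2, 0.5, 0.5]
width: 0.064
finger_force: 0.2
top [(np.float64(0.627), np.float64(0.087), np.float64(13.285), np.float64(508.5)), (np.float64(0.649), np.float64(-0.152), np.float64(13.332), np.float64(515.5))]
scene [(np.float64(0.65), np.float64(-0.154), np.float64(20.1), np.float64(1189.5)), (np.float64(0.626), np.float64(0.086), np.float64(19.188), np.float64(1085.0)), (np.float64(0.509), np.float64(0.064), np.float64(18.028), np.float64(955.0))]
t 18.57 tcp [0.508  0.1031 0.0311] yaw 91.5 zax [-0.    -0.001 -1.   ] w 0.0638 F [0.6 0.5 0.1]
goal [np.float64(0.5088864089599419), np.float64(0.06376033096643963), 0.031] tool mm [-39.3  -0.1   0.2]
goal [0.51, -0.045, 0.031] tool mm [-148.1   -1.8    0.3]
[-0.03723598  0.65507305 -0.31929997  1.98234504  0.36955241  0.56081984
 -0.5846758 ]
```

```bash
python3 -m crank '[{"hand":-0.5,"delta_pos":[-5,-0.1,0],"spin":0},{"hand":-0.5,"delta_pos":[-6,-0.1,0],"spin":0},{"hand":-0.5,"delta_pos":[-7,-0.1,0],"spin":0},{"hand":-0.5,"delta_pos":[-7,-0.1,0],"spin":0},{"hand":-0.5,"delta_pos":[-7,-0.1,0],"spin":0},{"hand":-0.5,"delta_pos":[-7,-0.1,0],"spin":0},{"hand":-0.5,"delta_pos":[-7,-0.1,0],"spin":0},{"hand":-0.5,"delta_pos":[-7,-0.1,0],"spin":0},{"hand":-0.5,"delta_pos":[-7,-0.1,0],"spin":0},{"hand":-0.5,"delta_pos":[-7,-0.1,0],"spin":0},{"hand":-0.5,"delta_pos":[-7,-0.1,0],"spin":0},{"hand":-0.5,"delta_pos":[-6,-0.1,0],"spin":0}]'
python3 -m crank '[{"hand":-0.5,"delta_pos":[-6,0,0],"spin":0},{"hand":-0.5,"delta_pos":[-5,0,0],"spin":0},{"hand":-0.5,"delta_pos":[-4,0,0],"spin":0},{"hand":-0.5,"delta_pos":[-3,0,0],"spin":0},{"hand":-0.5,"delta_pos":[-2,0,0],"spin":0},{"hand":-0.5,"delta_pos":[-1,0,0],"spin":0},{"hand":-0.5,"delta_pos":[0,0,0],"spin":0},{"hand":-0.5,"delta_pos":[0,0,0],"spin":0}]'
python3 - <<'E'
from h import *
r=oranges(.041,verbose=False)
for n in r: print(n,[tuple(np.round(x[[0,1,5,6]],3)) for x in r[n]])
b=min(r["scene"],key=lambda x:x[0]);where([b[0],b[1],.031],[.638,-.033,.031]); print(get_obs()["q"])
E
```

```text
t: 19.57
ee_pos: [0.509, 0.024, 0.0312]
tool_rot: [0.0, 0.697, 0.717, -0.0]
ft_force: [0.4, -0.3, 1.6]
width: 0.0641
finger_force: 0.0
t: 20.23
ee_pos: [0.5096, 0.0042, 0.0313]
tool_rot: [-0.0, 0.697, 0.717, 0.0]
ft_force: [-0.0, -0.1, 1.2]
width: 0.064
finger_force: 0.0
top [(np.float64(0.627), np.float64(0.087), np.float64(13.455), np.float64(512.0)), (np.float64(0.649), np.float64(-0.152), np.float64(13.403), np.float64(518.5))]
scene [(np.float64(0.65), np.float64(-0.154), np.float64(20.116), np.float64(1187.5)), (np.float64(0.626), np.float64(0.086), np.float64(19.114), np.float64(1082.5)), (np.float64(0.51), np.float64(-0.041), np.float64(18.448), np.float64(993.5))]
t 20.33 tcp [0.5096 0.0043 0.0313] yaw 91.6 zax [ 0.  0. -1.] w 0.0642 F [ 0.2 -0.1  0.3]
goal [np.float64(0.5104302745142095), np.float64(-0.04070087974846384), 0.031] tool mm [-45.   -0.5   0.3]
goal [0.638, -0.033, 0.031] tool mm [-41.  127.2   0.3]
[ 0.16221869  0.64638603 -0.32775704  2.00436381  0.3800759   0.5493094
 -0.40266432]
```

```bash
python3 -m crank '[{"hand":-0.5,"delta_pos":[3,-6,0],"spin":-0.125},{"hand":-0.5,"delta_pos":[0,-6,0],"spin":-0.125},{"hand":-0.5,"delta_pos":[0,-6,0],"spin":-0.125},{"hand":-0.5,"delta_pos":[0,-6,0],"spin":-0.125},{"hand":-0.5,"delta_pos":[0,-6,0],"spin":-0.125},{"hand":-0.5,"delta_pos":[0,-6,0],"spin":-0.125},{"hand":-0.5,"delta_pos":[0,-6,0],"spin":-0.125},{"hand":-0.5,"delta_pos":[0,-6,0],"spin":-0.125},{"hand":-0.5,"delta_pos":[0,-6,0],"spin":-0.125},{"hand":-0.5,"delta_pos":[0,-6,0],"spin":-0.125},{"hand":-0.5,"delta_pos":[0,-6,0],"spin":-0.125},{"hand":-0.5,"delta_pos":[0,-6,0],"spin":-0.125}]'
python3 -m crank '[{"hand":-0.5,"delta_pos":[0,-5,0],"spin":-0.106},{"hand":-0.5,"delta_pos":[0,0,0],"spin":0},{"hand":-0.5,"delta_pos":[0,0,0],"spin":0}]'
python3 - <<'E'
from h import *
r=oranges(.041,verbose=False)
for n in r: print(n,[tuple(np.round(x[[0,1,5,6]],3)) for x in r[n]])
b=min(r["scene"],key=lambda x:x[0]);where([b[0],b[1],.031],[.638,-.033,.031]); print(get_obs()["q"])
E
```

```text
t: 21.33
ee_pos: [0.46, -0.0361, 0.0313]
tool_rot: [0.0, 0.018, 1.0, -0.0]
ft_force: [0.1, -0.1, 0.2]
width: 0.064
finger_force: 0.0
t: 21.58
ee_pos: [0.4599, -0.041, 0.0312]
tool_rot: [0.0, -0.03, 1.0, 0.0]
ft_force: [-0.2, 0.4, 0.5]
width: 0.064
finger_force: 0.0
top [(np.float64(0.627), np.float64(0.087), np.float64(13.334), np.float64(515.5)), (np.float64(0.649), np.float64(-0.152), np.float64(13.466), np.float64(520.5))]
scene [(np.float64(0.65), np.float64(-0.154), np.float64(20.192), np.float64(1183.0)), (np.float64(0.627), np.float64(0.086), np.float64(19.156), np.float64(1091.0)), (np.float64(0.511), np.float64(-0.041), np.float64(18.449), np.float64(992.5))]
t 21.68 tcp [ 0.4601 -0.0405  0.0314] yaw -176.5 zax [ 0.  0. -1.] w 0.064 F [-0.4  0.4  1.3]
goal [np.float64(0.5105083418013882), np.float64(-0.040921359402082136), 0.031] tool mm [-50.3  -3.5   0.4]
goal [0.638, -0.033, 0.031] tool mm [-178.    -3.3    0.4]
[ 0.55590178  0.69130471 -0.70359286  2.10652409  0.78314727  0.62402122
  0.92922321]
```

```bash
python3 -m crank '[{"hand":-0.5,"delta_pos":[-3,-3.4,0],"spin":0},{"hand":-0.5,"delta_pos":[-4,0,0],"spin":0},{"hand":-0.5,"delta_pos":[-4,0,0],"spin":0},{"hand":-0.5,"delta_pos":[-4,0,0],"spin":0},{"hand":-0.5,"delta_pos":[-5,0,0],"spin":0},{"hand":-0.5,"delta_pos":[-6,0,0],"spin":0},{"hand":-0.5,"delta_pos":[-6,0,0],"spin":0},{"hand":-0.5,"delta_pos":[-6,0,0],"spin":0},{"hand":-0.5,"delta_pos":[-6,0,0],"spin":0},{"hand":-0.5,"delta_pos":[-6,0,0],"spin":0},{"hand":-0.5,"delta_pos":[-6,0,0],"spin":0},{"hand":-0.5,"delta_pos":[-6,0,0],"spin":0}]'
python3 -m crank '[{"hand":-0.5,"delta_pos":[-4,0,0],"spin":0},{"hand":-0.5,"delta_pos":[-4,0,0],"spin":0},{"hand":-0.5,"delta_pos":[-4,0,0],"spin":0},{"hand":-0.5,"delta_pos":[-4,0,0],"spin":0},{"hand":-0.5,"delta_pos":[-4,0,0],"spin":0},{"hand":-0.5,"delta_pos":[-4,0,0],"spin":0},{"hand":-0.5,"delta_pos":[-4,0,0],"spin":0},{"hand":-0.5,"delta_pos":[-4,0,0],"spin":0},{"hand":-0.5,"delta_pos":[-4,0,0],"spin":0},{"hand":-0.5,"delta_pos":[-4,0,0],"spin":0}]'
python3 - <<'E'
from h import *
r=oranges(.048,verbose=False)
for n in r: print(n,[tuple(np.round(x[[0,1,5,6]],3)) for x in r[n]])
b=min(r["scene"],key=lambda x:x[0]);where([b[0],b[1],.031],[.638,-.033,.031])
E
```

```text
t: 22.68
ee_pos: [0.5203, -0.0407, 0.0311]
tool_rot: [-0.002, -0.032, 0.999, -0.001]
ft_force: [-9.6, -0.8, 12.4]
width: 0.0639
finger_force: 9.0
t: 23.52
ee_pos: [0.5609, -0.038, 0.0312]
tool_rot: [-0.001, -0.032, 0.999, -0.0]
ft_force: [-3.5, -0.4, 4.4]
width: 0.0643
finger_force: 2.6
top [(np.float64(0.625), np.float64(0.087), np.float64(13.472), np.float64(516.0)), (np.float64(0.648), np.float64(-0.152), np.float64(13.478), np.float64(518.5))]
scene [(np.float64(0.653), np.float64(-0.154), np.float64(20.162), np.float64(1194.5)), (np.float64(0.599), np.float64(-0.036), np.float64(19.299), np.float64(1094.5)), (np.float64(0.63), np.float64(0.084), np.float64(19.171), np.float64(1090.0))]
t 23.62 tcp [ 0.5627 -0.0378  0.0313] yaw -176.4 zax [ 0.001  0.    -1.   ] w 0.064 F [ 0.1 -0.4 -0.1]
goal [np.float64(0.5990845404612952), np.float64(-0.035922621145575206), 0.031] tool mm [-36.4  -0.4   0.4]
goal [0.638, -0.033, 0.031] tool mm [-75.5   0.    0.4]
```

39 mm to go, on line.

```bash
python3 -m crank '[{"hand":-0.5,"delta_pos":[-3,0,0],"spin":0},{"hand":-0.5,"delta_pos":[-3,0,0],"spin":0},{"hand":-0.5,"delta_pos":[-3,0,0],"spin":0},{"hand":-0.5,"delta_pos":[-3,0,0],"spin":0},{"hand":-0.5,"delta_pos":[-3,0,0],"spin":0},{"hand":-0.5,"delta_pos":[-3,0,0],"spin":0},{"hand":-0.5,"delta_pos":[-3,0,0],"spin":0},{"hand":-0.5,"delta_pos":[-3,0,0],"spin":0},{"hand":-0.5,"delta_pos":[-3,0,0],"spin":0},{"hand":-0.5,"delta_pos":[-3,0,0],"spin":0},{"hand":-0.5,"delta_pos":[-2,0,0],"spin":0},{"hand":-0.5,"delta_pos":[0,0,0],"spin":0}]'
python3 -m crank '[{"hand":-0.5,"delta_pos":[0,0,0],"spin":0},{"hand":-0.5,"delta_pos":[0,0,0],"spin":0}]'
python3 - <<'E'
from h import *
r=oranges(.043,verbose=False)
for n in r: print(n,[tuple(np.round(x[[0,1,5,6]],3)) for x in r[n]])
where([.638,-.033,.031])
E
```

```text
t: 24.62
ee_pos: [0.5944, -0.0359, 0.0313]
tool_rot: [0.0, -0.032, 1.0, 0.0]
ft_force: [0.2, 0.4, -0.1]
width: 0.0638
finger_force: 0.0
t: 24.78
ee_pos: [0.5937, -0.036, 0.0312]
tool_rot: [-0.0, -0.032, 0.999, -0.0]
ft_force: [-0.1, -0.4, -1.4]
width: 0.0642
finger_force: 0.0
top [(np.float64(0.626), np.float64(0.087), np.float64(13.366), np.float64(515.5)), (np.float64(0.653), np.float64(-0.159), np.float64(13.039), np.float64(386.5))]
scene [(np.float64(0.651), np.float64(-0.154), np.float64(20.127), np.float64(1188.5)), (np.float64(0.639), np.float64(-0.034), np.float64(19.555), np.float64(1122.0)), (np.float64(0.627), np.float64(0.085), np.float64(19.093), np.float64(1082.0))]
t 24.88 tcp [ 0.5937 -0.036   0.0313] yaw -176.4 zax [-0. -0. -1.] w 0.064 F [-0.5  0.1  0.6]
goal [0.638, -0.033, 0.031] tool mm [-44.4   0.1   0.2]
```

Seated. I back off, raise the arm and check.

```bash
python3 -m crank '[{"hand":-0.5,"delta_pos":[10,0,0],"spin":0},{"hand":-0.5,"delta_pos":[20,0,0],"spin":0},{"hand":-0.5,"delta_pos":[25,0,0],"spin":0},{"hand":-0.5,"delta_pos":[10,0,-20],"spin":0},{"hand":-0.5,"delta_pos":[0,0,-35],"spin":0},{"hand":-0.5,"delta_pos":[0,0,-35],"spin":0},{"hand":-0.5,"delta_pos":[0,0,-35],"spin":0},{"hand":-0.5,"delta_pos":[0,0,-20],"spin":0},{"hand":-0.5,"delta_pos":[0,0,0],"spin":0},{"hand":-0.5,"delta_pos":[0,0,0],"spin":0}]'
python3 - <<'E'
from h import *
r=oranges(.043,verbose=False)
for n in r: print(n,[tuple(np.round(x[[0,1,5,6]],3)) for x in r[n]])
where(); cv2.imwrite("pics/end.png",snapshot("scene")["frame"])
E
```

```text
t: 25.72
ee_pos: [0.5296, -0.0403, 0.1772]
tool_rot: [0.001, -0.031, 1.0, -0.0]
ft_force: [0.2, -0.6, -0.5]
width: 0.0639
finger_force: 0.0
top [(np.float64(0.626), np.float64(0.087), np.float64(13.334), np.float64(513.5)), (np.float64(0.649), np.float64(-0.152), np.float64(13.48), np.float64(521.5))]
scene [(np.float64(0.651), np.float64(-0.154), np.float64(20.054), np.float64(1191.5)), (np.float64(0.639), np.float64(-0.035), np.float64(19.651), np.float64(1134.5)), (np.float64(0.628), np.float64(0.085), np.float64(19.156), np.float64(1091.0))]
t 25.82 tcp [ 0.5282 -0.0404  0.1753] yaw -176.4 zax [-0.002 -0.    -1.   ] w 0.0638 F [ 0.7 -0.7  0.3]
```

View pics/end.png

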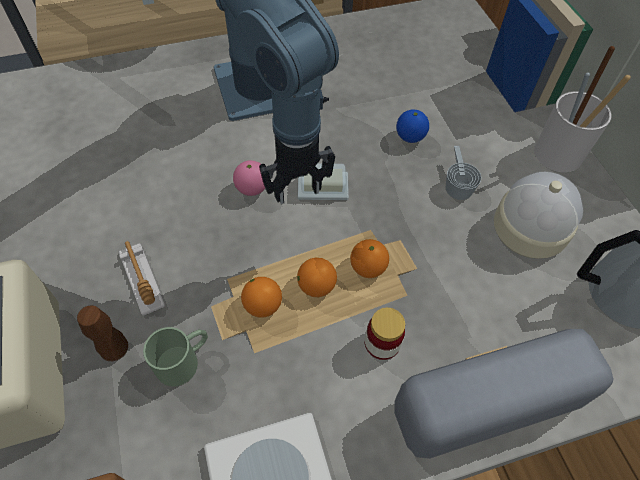

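The picture shows all three oranges in the dimples, at (262,297), (317,277) and (370,258). Everything else is where it was, and the gripper is clear.

```bash
python3 -c "
from rig import *
print(job_done())"
```

```text
the job is handed in; nothing more can be done
None
```

I rolled both loose oranges into the two empty dimples, where they stayed put; orange_c and the other things on the shelf were not disturbed, and I handed the job in at about 26 s of the 58 s allowed.

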